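Put the flat lamp battery on charge in its dust-proof dock

ROBOT

A 6-joint arm with a two-finger parallel gripper is mounted at the origin on a cart in front of the work surface, level with it; the furniture and walls round the work are solid. World frame = base frame: x ahead of the robot, y to its left, z up, the work surface at z = 0. Lengths are in m, angles in rad, forces in N, time in s.
With the tool pointing down it reaches from about 0.3 to 0.875 m from the base axis. Payload 6.4 kg.
Tool frame: the origin (TCP) lies at the very end of the fingers, on their centre line; the grasp point (between the pads) lies 19 mm behind it; z points along the fingers, y is the line along which they close (so a half turn about z gives the same grasp; the last joint's range is limited). The gripper opens to 85 mm and grips with 20 to 120 N. Pads are 22 mm wide; open, the fingers measure 114 mm over their backs; the gripper's body (76 mm by 85 mm) begins 54 mm behind the grasp point. The pads swing forward as they close: fully open they stand 13 mm farther back than shut.
Start: joints at [-1.34, 0.181, 1.607, -0, 1.354, -0.206], TCP at [0.243, -0.521, 0.231] pointing down, gripper open.
Joint ranges: [-2.99, 2.99], [-0.89, 2.07], [0.3, 2.58], [-1.14, 4.28], [0, 2.63], [-3.12, 3.12]. Speed limits (rad/s): [2.57, 2.57, 3.01, 3.14, 3.14, 3.14].

INTERFACE

Orientations are given as a unit quaternion [w, x, y, z].
In Python, from bench import ctrl, camera, calibration, order, outline_of gives the robot as it stands.
- The arm moves only by the tool move_arm, never from a script. Its argument "series" is a list that holds one entry, the list of rows, each a list of 5 numbers: the opening, from 0 (shut) to 1 (fully open), then the shift along the tool's x, y, z in mm, then the turn about the tool's z in rad. A call has exactly 10 rows; each row is the pose to reach, as a shift and turn from the pose commanded when the call began, along the tool's axes at that moment; what a row does not reach only later rows make up. A row lasts 1/12 s, in which the tool goes at most 41.7 mm and 7.16 degrees, less where a joint would pass 70% of its speed; a pose out of reach is approached as far as the arm can. A call with a gripper value outside its range is refused whole. The fingers move at their own pace and stop on an object; the grip force is fixed at half the most. Time passes only in rows, so rows that repeat a pose let the fingers close, or fill a call up. It gives the time, the measured TCP pose, the force, the opening and the grip force at its end, in the units of the state.
- ctrl.get_obs(): the state, without advancing time (a new reading comes with each control period).
- camera(name): name is "side" or "top"; returns (picture, depth): 480x640x3 uint8, blue, green, red; 480x640 float32, m along the optical axis (not along the pixel's ray), 0 where there is no reading.
- calibration(name): a dict with "intrinsics" (3x3 intrinsics, pixels), "k1" (the pictures are not rectified: a ray, as slopes to the right and down, at radius r is drawn at 1 + k1 r^2 times it, then the intrinsics apply), "rvec" (rotation vector, rad) and "tvec" (3), from world to camera coordinates, as OpenCV has them. Camera axes: x right, y down, z forward; pixel columns grow to the right and rows downward; lengths in m; the calibration is good to about 2 mm. A picture is of the moment at which its call begins. calibration takes no time and is no camera call.
- order.hand_in(): hands the job in; it is judged then, once.
Trained networks look in the newest picture that a camera, given by its name, has taken for a name from the list of things; names that differ only in an ending like _2 or _b are one class to them, and where a whole thing is asked for, a point or a joint stands for the part that bears it (a point fixed in the world has none). Each returns a list of dicts, best first, with "conf" (0 to 1); they miss things now and then, are a little off and sometimes report something else, mostly with a low value. They report only what shows in the picture. A call takes as long as a camera call. They do not tell look-alikes from the thing itself.
- outline_of(target, camera): "region" (480x640 bool, what is visible of it) and "bbox" ([centre column, centre row, width, height] in pixels, round what is visible of it).
The state is a dict: "time_s": time; "q": joint angles; "dq": joint speeds; "joint_efforts": joint torques, N m; "eef_pos": TCP position; "eef_rot": TCP orientation; "wrist_force": force on the tool from outside, world axes, zero at the start; "torque": the same for the moment, N m; "opening": opening from 0.0 (shut) to 1.0 (fully open); "grasp_force": force on a finger pad.
Only numpy, scipy, OpenCV 4.12 (cv2) and the standard library are available. Lean on these libraries where they do the work, as an engineer would, in place of code of your own. Each camera call takes 0.05 s, during which the arm holds its last target. There are 200 camera calls.

TASK

Put the flat battery of the work lamp on charge: take the black battery with the green top, push it upright down through the two spring dust doors on top of the charging dock, and press it home against its sprung contacts until the latches hold it down and both doors have shut flat over it. Feel for the stop while pressing and never press on it with more than 30 N. Do not tip the battery over, and leave the other things on the bench where they are.

Things in the scene. Friction and masses are not known exactly. Their poses are not given: they have to be found in the camera images.
- battery: Work-lamp battery: upright black block, green cap (top 19 mm), 20 (x) x 60 (y) x 76 (z) mm, 0.15 to 0.25 kg, loose, standing on the bench. Origin at the centre of its underside, z up. Grip its 20 mm thickness (x axis) on the ridged top part. Both narrow ends (+y, -y) have a latch groove, 4 mm deep, 8 to 24 mm above the underside. The same either way round.
- dock: Charging dock, fixed: grey box with black top, 80 (x) x 100 (y) x 118 mm, on a foot plate 98 x 132 x 5 mm. Origin at the centre of its underside, z up; the front with four small lamps faces -x. An opening in its top, shut by two spring doors that swing down, leads into an upright bay. The battery goes in upright, long side along the dock's y axis, either way round.
- dock_rim (a point): Centre of the dock's opening at its rim, 118 mm above the bench, axes as the dock's. The opening is 40 mm (x) by 72 mm (y); 28 mm below the rim it begins to taper. With the battery on the stop its top is 27 to 39 mm below the rim, so shut fingertips must follow it that deep between the doors.
- bay_throat (a point): Centre of the bay 40 mm below the rim (78 mm above the bench), where the taper ends. From here down the bay is 22 mm (x) by 62 mm (y): 1 mm to spare on each side of the battery. A battery pushed 8 mm or more past here stays upright when let go; door friction may hold it there.
- bay_bottom (a point): Centre of the bay at the nominal hard stop, 9 mm above the bench. The true stop is shimmed 0 to 6 mm higher or lower, unseen: feel for it. A sprung contact plate pushes up with 7 N from 17 mm above the stop, rising to 11 N at it; two side latches add up to 6 N of drag in the last 20 mm and catch only in the last 1.5 mm. A battery not caught springs back up to 17 mm above the stop.
- door_front (a joint): Front dust door (bright steel, 19 mm by 70 mm), hinged along the opening's front long edge at the rim; 0 = shut, level; grows in rad as it is pushed down, to 1.3. A light spring shuts it (about 0.6 N at its free edge to start it, 2 N fully open).
- door_rear (a joint): Rear dust door, the mirror image, hinged along the rear long edge; 0 = shut, grows in rad as it is pushed down, to 1.3.
- ratchet: Bystander, to be left alone: ratchet with black grip and chromed head, 39x244x27 mm, lying at the back. Origin at the centre of its underside.
- marker: Bystander, to be left alone: paint marker, white barrel and black cap, 131 mm, lying near the front edge. Origin at the centre of its underside.
- lug_nut_3: Bystander, to be left alone: bright wheel nut, 24 mm, standing near the front edge. Origin at the centre of its underside.
- plug_needle: Bystander, to be left alone: T-handled plug tool with yellow grip, 90x127 mm, lying at the back right. Origin at the centre of its underside.
There are look-alikes about, which are no part of the job. Leave any red look-alike of the battery alone. There is more than one size of the dock; the one meant has the size given above.

How it is judged:
By the outcome, as a careful person would: the job done as asked, in the order asked, and still so for the second after the job is handed in, with the robot touching nothing.
It also fails if it takes over 59 s, if anything falls off the work surface, if the arm or the gripper's body presses on something with over 40 N, if the wrist force passes 120 N, or if a joint passes its speed limit or range.

## Working session

There is one attempt and no reset: what is moved stays moved. The work goes in short steps, Python scripts to look and compute and a tool call to move; the robot and the scene stay as the last step left them, time stands still between calls to the robot, and variables do not carry over. Pictures are saved under pics/ and viewed, at most 10 in all, crops included, and the job is handed in when it is done.

Besides the shell and the picture viewer there is one more tool, called after "Emit:" as a command line: name --argument value ..., lists and objects as JSON in quotes. move_arm: Moves the arm, as the interface text tells. Its arguments: {"type":"object","properties":{"series":{"type":"array","items":{"type":"array","items":{"type":"array","items":{"type":"number"}}}}},"required":["series"]}

```bash
mkdir -p pics
cat > h.py <<'E'
import numpy as np, cv2
from bench import ctrl, camera, calibration, order, outline_of
def cloud(name,depth):
    c=calibration(name);K=np.array(c["intrinsics"],float);k=float(np.ravel(c["k1"])[0])
    v,u=np.mgrid[0:480,0:640].astype(np.float64)
    p=cv2.undistortPoints(np.stack([u,v],-1).reshape(-1,1,2),K,np.array([k,0,0,0.]))[:,0]
    d=depth.reshape(-1,1); P=np.hstack([p*d,d])
    R=cv2.Rodrigues(np.array(c["rvec"],float))[0]
    return ((P-np.ravel(c["tvec"]))@R).reshape(480,640,3)
E
python3 - <<'E'
from h import *
s=ctrl.get_obs();print({k:np.round(v,3) for k,v in s.items()})
for n in("top","side"):
    im,d=camera(n);cv2.imwrite(f"pics/{n}0.png",im);W=cloud(n,d);np.savez(f"{n}0.npz",im=im,d=d,W=W)
    for t in("battery","dock"):
        for o in outline_of(t,n):
            m=o["region"]&(d>0);P=W[m];
            if len(P)<10: continue
            z=np.percentile(P[:,2],98);Q=P[P[:,2]>z-.008]
            print(n,t,round(o["conf"],2),np.round(o["bbox"]),"ztop",z.round(3),"mean",Q.mean(0).round(3),cv2.minAreaRect((Q[:,:2]*1000).astype(np.float32)))
E
```

```text
{'time_s': np.float64(0.0), 'q': array([-1.34 ,  0.182,  1.608,  0.   ,  1.354, -0.206]), 'dq': array([-0.001, -0.001,  0.001,  0.   ,  0.002, -0.002]), 'joint_efforts': array([-2.0000e-03, -4.4487e+01, -3.5134e+01, -0.0000e+00,  9.0000e-03,
       -0.0000e+00]), 'eef_pos': array([ 0.243, -0.52 ,  0.23 ]), 'eef_rot': array([-0.001,  0.976,  0.217, -0.   ]), 'wrist_force': array([ 0.586, -0.381,  0.056]), 'torque': array([ 0.013, -0.003, -0.014]), 'grasp_force': np.float64(0.0), 'opening': np.float64(1.001)}
top battery 0.59 [402. 226.  12.  28.] ztop 0.08 mean [ 0.549 -0.217  0.077] ((549.8709106445312, -216.62498474121094), (58.08211898803711, 17.959747314453125), 3.4262936115264893)
top battery 0.49 [419. 265.  33.  17.] ztop 0.082 mean [ 0.454 -0.262  0.077] ((453.8896179199219, -261.482421875), (19.848651885986328, 58.509239196777344), 20.971782684326172)
top dock 0.84 [200. 266.  49.  33.] ztop 0.097 mean [0.436 0.279 0.093] ((435.49371337890625, 279.4560546875), (63.65193557739258, 80.03389739990234), 1.564155101776123)
top dock 0.58 [259. 215.  55.  49.] ztop 0.123 mean [0.566
[... 295 characters left out ...]
13)
side battery 0.86 [351. 337.  34.  48.] ztop 0.078 mean [ 0.551 -0.224  0.076] ((551.7689819335938, -220.7367706298828), (57.97027587890625, 21.37975311279297), 2.801084041595459)
side battery 0.3 [358. 236.  49.  72.] ztop 0.12 mean [0.567 0.127 0.118] ((565.4248657226562, 134.9312744140625), (82.45746612548828, 112.07366943359375), 8.63255500793457)
side dock 0.69 [357. 235.  48.  72.] ztop 0.12 mean [0.567 0.126 0.118] ((565.8953247070312, 131.233154296875), (81.46236419677734, 106.13829040527344), 7.228731632232666)
side dock 0.61 [300. 215.  34.  51.] ztop 0.094 mean [0.437 0.271 0.092] ((436.3194274902344, 275.87060546875), (65.4725341796875, 82.62892150878906), 1.5959299802780151)
```

Run:
```python
from h import *
a=cv2.imread("pics/top0.png")[180:300,160:460];b=cv2.imread("pics/side0.png")[180:400,230:430]
cv2.imwrite("pics/a.png",cv2.resize(a,None,fx=2.6,fy=2.6));cv2.imwrite("pics/b.png",cv2.resize(b,None,fx=2.7,fy=2.7))
```

```text
(no output)
```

View pics/a.png

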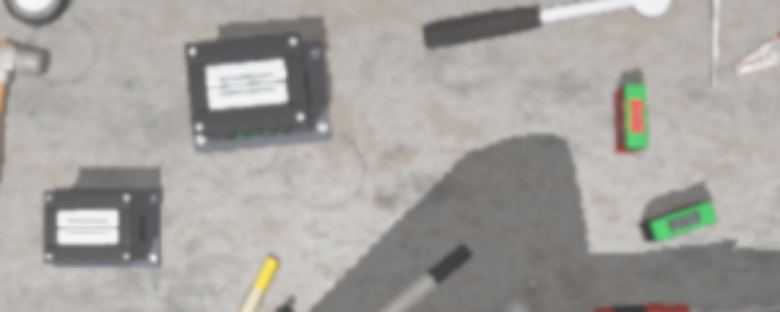

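View pics/b.png

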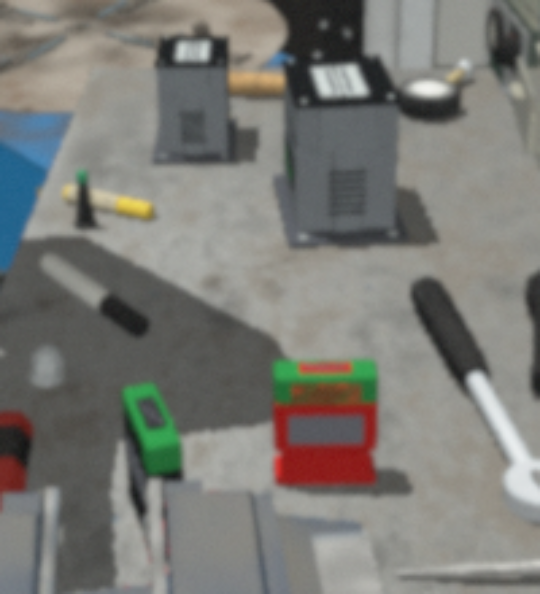

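View pics/side0.png

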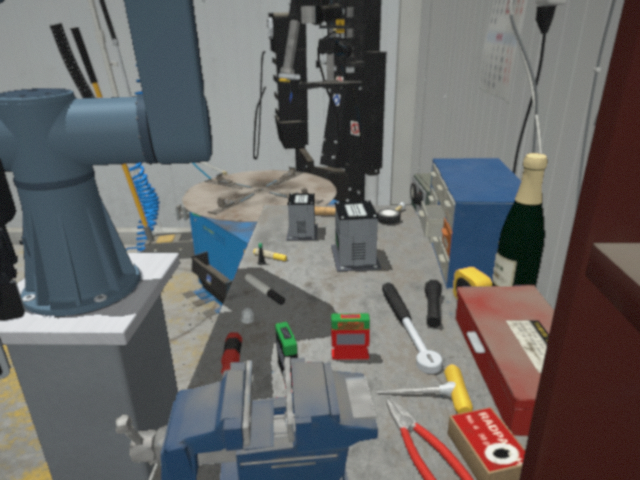

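The black battery with the green cap is at side crop (150,430), which is about (0.454,-0.262). The red look-alike is at (0.55,-0.217). The large dock, with bright doors at top crop (247,84), is at about (0.566,0.137). Next I'll refine the poses and check obstacle heights.

```bash
cat >> h.py <<'E'
def togo(xyz,yaw_y,s=None):
    """shift mm in tool axes and turn so that TCP->xyz and tool y -> yaw_y (mod pi), tool down"""
    from scipy.spatial.transform import Rotation as Ro
    s=s or ctrl.get_obs();w,x,y,z=s["eef_rot"];R=Ro.from_quat([x,y,z,w]).as_matrix()
    sh=R.T@(np.array(xyz)-s["eef_pos"])*1000
    cur=np.arctan2(R[1,1],R[0,1]);d=(yaw_y-cur+np.pi/2)%np.pi-np.pi/2
    print("t",round(float(s["time_s"]),2),"pos",np.round(s["eef_pos"],4),"F",np.round(s["wrist_force"],1),"shift",sh.round(1),"turn",round(-d,3),"tilt",np.round(R[:2,2],4),"yawy",round(cur,3))
E
python3 - <<'E'
from h import *
for n in("top","side"):
    f=np.load(n+"0.npz");im,W=f["im"].astype(int),f["W"]
    X,Y,Z=np.moveaxis(W,-1,0)
    box=lambda cx,cy,r:(abs(X-cx)<r)&(abs(Y-cy)<r)
    top=box(.566,.137,.075)&(Z>.108)
    door=top&(im.min(-1)>140)
    g=box(.454,-.262,.05)&(Z>.066)&(Z<.09)
    for nm,m in(("docktop",top),("door",door),("batt",g)):
        P=W[m];r=cv2.minAreaRect((P[:,:2]*1000).astype(np.float32))
        c=(P[:,:2]-P[:,:2].mean(0));e=np.linalg.eigh(c.T@c)[1][:,1]
        print(n,nm,len(P),P.mean(0).round(4),"medz",np.median(P[:,2]).round(4),"pca",np.degrees(np.arctan2(e[1],e[0])).round(1)%180,np.round(r[0],1),np.round(r[1],1),round(r[2],1))
# height map
f=np.load("top0.npz");W=f["W"].reshape(-1,3);print("max height grid, rows x .15.., cols y -.65..")
for x in np.arange(.15,.8,.1):
    print(round(x,2),[ (lambda q:round(float(q.max()),2) if len(q) else None)(W[(abs(W[:,0]-x)<.05)&(abs(W[:,1]-y)<.05)][:,2]) for y in np.arange(-.65,.36,.1)])
togo([.454,-.2625,.16],np.radians(21))
E
```

```text
top docktop 1586 [0.5659 0.1371 0.1171] medz 0.1172 pca 96.3 [566.2 137.5] [ 84.6 105.3] 7.1
top door 545 [0.5653 0.1373 0.1157] medz 0.1158 pca 96.5 [567.4 139.3] [80.  97.3] 7.5
top batt 217 [ 0.4537 -0.2614  0.0751] medz 0.0751 pca 111.1 [ 453.9 -262.4] [21.  60.4] 20.5
side docktop 826 [0.5679 0.1247 0.1173] medz 0.1182 pca 96.5 [566.5 134.1] [ 83.3 112.3] 6.7
side door 184 [0.567  0.1353 0.1168] medz 0.1168 pca 92.4 [566.9 134.6] [38.1 77.5] 6.6
side batt 434 [ 0.4562 -0.2726  0.0752] medz 0.0765 pca 111.5 [ 455.  -266.5] [20.3 62.7] 21.0
max height grid, rows x .15.., cols y -.65..
0.15 [-0.87, 0.6, 0.62, 0.67, 0.72, 0.76, 0.8, 0.79, 0.01, -0.87, -0.86]
0.25 [-0.87, 0.6, 0.62, 0.67, 0.71, 0.75, 0.81, 0.8, 0.51, -0.87, -0.87]
0.35 [-0.01, 0.6, 0.59, 0.02, 0.03, 0.03, 0.8, 0.78, 0.05, 0.01, 0.03]
0.45 [None, 0.16, 0.16, 0.03, 0.08, 0.01, 1.48, 0.01, 0.02, 0.1, 0.1]
0.55 [None, 0.16, 0.16, 0.02, 0.08, 0.01, 0.01, 0.12, 0.13, 0.01, 0.03]
0.65 [0.41, 0.36, 0.04, 0.04, 0.03, 0.03, 0.04, 0.12, 0.13, 0.01, 0.03]
0.75 [0.42, 0.55, 0.09, 0.07, 0.08, 0.08, 0.19, 0.2, 0.19, 0.19, 0.11]
t 0.3 pos [ 0.2432 -0.5209  0.231 ] F [ 0.3 -0.2 -0.5] shift [ 300.3 -144.9   71.1] turn -1.501 tilt [-0.0001  0.0005] yawy -1.134
```

Emit:
move_arm --series '[[[0.65, 20, -10, 0, -0.12], [0.65, 50, -24, 0, -0.24], [0.65, 85, -41, 0, -0.36], [0.65, 120, -58, 0, -0.48], [0.65, 155, -75, 0, -0.6], [0.65, 190, -92, 0, -0.72], [0.65, 225, -109, 0, -0.84], [0.65, 260, -125, 0, -0.96], [0.65, 285, -138, 0, -1.08], [0.65, 300, -145, 0, -1.2]]]'

```text
time_s: 1.13
eef_pos: [0.4553, -0.2598, 0.2314]
eef_rot: [-0.0, 0.68, 0.733, 0.0]
wrist_force: [0.2, -0.0, 0.3]
opening: 0.647
grasp_force: 0.0
```

Run:
```python
from h import *
togo([.454,-.2625,.11],np.radians(21))
```

```text
t 1.13 pos [ 0.4553 -0.2598  0.2314] F [ 0.2 -0.   0.3] shift [ -2.6  -1.6 121.4] turn -0.292 tilt [0.0005 0.0007] yawy 0.075
```

Emit:
move_arm --series '[[[0.65, 0, 0, 15, -0.1], [0.65, 0, 0, 45, -0.2], [0.65, 0, 0, 75, -0.3], [0.65, 0, 0, 100, -0.3], [0.65, 0, 0, 115, -0.3], [0.65, 0, 0, 120, -0.3], [0.65, 0, 0, 120, -0.3], [0.65, 0, 0, 120, -0.3], [0.65, 0, 0, 120, -0.3], [0.65, 0, 0, 120, -0.3]]]'

```text
time_s: 1.97
eef_pos: [0.4546, -0.2635, 0.1128]
eef_rot: [0.001, 0.567, 0.824, -0.0]
wrist_force: [1.1, 0.9, -1.0]
opening: 0.651
grasp_force: 0.0
```

Run:
```python
from h import *
im,d=camera("side");cv2.imwrite("pics/s1.png",cv2.resize(im[260:420,200:400],None,fx=3,fy=3))
im,d=camera("top");cv2.imwrite("pics/t1.png",cv2.resize(im[190:310,340:500],None,fx=4,fy=4))
togo([.454,-.2625,.052],np.radians(21))
```

```text
t 2.07 pos [ 0.4543 -0.2633  0.1124] F [-0.4 -0.6  0.1] shift [ 1.  -0.1 60.4] turn -0.001 tilt [ 0.0016 -0.0015] yawy 0.366
```

View pics/s1.png

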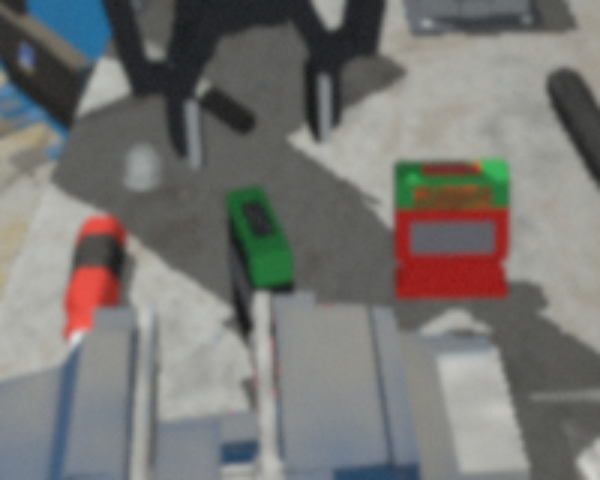

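The open fingers straddle the black battery: tips at (190,165) and (325,140), battery at (260,240). I'll go down and grip.

Emit:
move_arm --series '[[[0.65, 1, 0, 15, 0], [0.65, 1, 0, 35, 0], [0.65, 1, 0, 50, 0], [0.65, 1, 0, 60, 0], [0.65, 1, 0, 60, 0], [0.65, 1, 0, 60, 0], [0.1, 1, 0, 60, 0], [0.1, 1, 0, 60, 0], [0.1, 1, 0, 60, 0], [0.1, 1, 0, 60, 0]]]'

```text
time_s: 2.9
eef_pos: [0.454, -0.2623, 0.0524]
eef_rot: [0.001, 0.567, 0.824, -0.0]
wrist_force: [-0.9, 0.9, 4.6]
opening: 0.22
grasp_force: 58.5
```

Emit:
move_arm --series '[[[0, 0, 0, 0, 0], [0, 0, 0, 0, 0], [0, 0, 0, 0, 0], [0, 0, 0, 0, 0], [0, 0, 0, 0, 0], [0, 0, 0, -10, 0], [0, 0, 0, -40, 0], [0, 0, 0, -70, 0], [0, 0, 0, -100, 0], [0, 0, 0, -110, 0]]]'

```text
time_s: 3.73
eef_pos: [0.4552, -0.2633, 0.1663]
eef_rot: [0.003, 0.567, 0.824, -0.0]
wrist_force: [1.6, -0.3, -0.8]
opening: 0.22
grasp_force: 58.8
```

Run:
```python
from h import *
togo([.566,.1365,.21],np.radians(6.8))
```

```text
t 3.73 pos [ 0.4552 -0.2633  0.1663] F [ 1.6 -0.3 -0.8] shift [333.3 246.8 -45. ] turn 0.247 tilt [ 0.005  -0.0046] yawy 0.366
```

Emit:
move_arm --series '[[[0, 8, 6, -10, 0], [0, 30, 22, -30, 0.03], [0, 60, 44, -50, 0.06], [0, 90, 67, -57, 0.1], [0, 125, 92, -57, 0.13], [0, 160, 118, -57, 0.16], [0, 190, 141, -57, 0.2], [0, 220, 163, -57, 0.23], [0, 245, 181, -57, 0.247], [0, 262, 194, -57, 0.247]]]'

```text
time_s: 4.57
eef_pos: [0.5396, 0.0563, 0.2168]
eef_rot: [-0.002, 0.663, 0.748, -0.0]
wrist_force: [0.1, -0.7, -0.8]
opening: 0.222
grasp_force: 58.8
```

Emit:
move_arm --series '[[[0, 10, 25, 0, 0], [0, 30, 20, 0, 0], [0, 45, 30, 0, 0], [0, 55, 35, 0, 0], [0, 55, 35, 0, 0], [0, 55, 35, 0, 0], [0, 55, 35, 0, 0], [0, 55, 35, 0, 0], [0, 55, 35, 0, 0], [0, 55, 35, 0, 0]]]'

```text
time_s: 5.4
eef_pos: [0.569, 0.1103, 0.2184]
eef_rot: [0.0, 0.664, 0.748, 0.0]
wrist_force: [-0.3, 0.1, -0.8]
opening: 0.223
grasp_force: 59.4
```

Run:
```python
from h import *
togo([.566,.1365,.19],np.radians(6.8))
im,d=camera("side");W=cloud("side",d)
X,Y,Z=np.moveaxis(W,-1,0)
i=im.astype(int);g=(i[...,1]>i[...,2]+40)&(i[...,1]>i[...,0]+40)&(Y>0)&(Y<.25)&(Z>.13)
P=W[g];print(len(P),np.percentile(P,[2,50,98],axis=0).round(4))
cv2.imwrite("pics/s2.png",cv2.resize(im[130:290,280:440],None,fx=3.7,fy=3.7))
```

```text
t 5.4 pos [0.569  0.1103 0.2184] F [-0.3  0.1 -0.8] shift [26.3  0.1 28.4] turn -0.001 tilt [ 0.0002 -0.0001] yawy 0.118
81 [[0.5657 0.074  0.2263]
 [0.5736 0.0779 0.2355]
 [0.5817 0.0851 0.2428]]
```

View pics/s2.png

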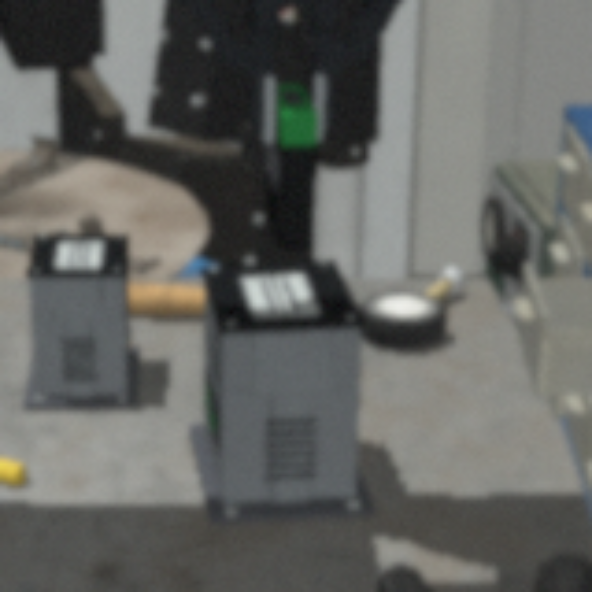

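Emit:
move_arm --series '[[[0, 10, 0, 0, 0], [0, 22, 0, 0, 0], [0, 26.3, 0, 0, 0], [0, 26.3, 0, 5, 0], [0, 26.3, 0, 15, 0], [0, 26.3, 0, 25, 0], [0, 26.3, 0, 32, 0], [0, 26.3, 0, 36, 0], [0, 26.3, 0, 36, 0], [0, 26.3, 0, 36, 0]]]'

```text
time_s: 6.28
eef_pos: [0.5657, 0.1369, 0.1818]
eef_rot: [-0.0, 0.664, 0.748, -0.0]
wrist_force: [0.0, 0.7, -0.6]
opening: 0.221
grasp_force: 59.4
```

Run:
```python
from h import *
togo([.566,.1365,.12],np.radians(6.8))
im,d=camera("side");cv2.imwrite("pics/s3.png",cv2.resize(im[150:270,300:420],None,fx=5,fy=5))
```

```text
t 6.28 pos [0.5657 0.1369 0.1818] F [ 0.   0.7 -0.6] shift [-0.5  0.3 61.8] turn -0.0 tilt [-0.0009 -0.0001] yawy 0.119
```

View pics/s3.png

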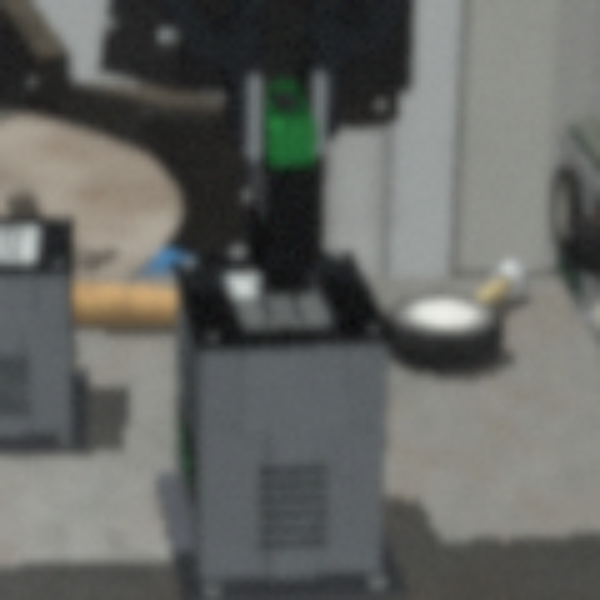

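The battery's lower end at (295,285) sits over the seam of the doors, centred. I'll push down through the doors in steps.

Emit:
move_arm --series '[[[0, 0, 0, 4, 0], [0, 0, 0, 8, 0], [0, 0, 0, 12, 0], [0, 0, 0, 16, 0], [0, 0, 0, 20, 0], [0, 0, 0, 24, 0], [0, 0, 0, 28, 0], [0, 0, 0, 32, 0], [0, 0, 0, 35, 0], [0, 0, 0, 38, 0]]]'

```text
time_s: 7.17
eef_pos: [0.5656, 0.1372, 0.1436]
eef_rot: [-0.0, 0.664, 0.748, -0.0]
wrist_force: [0.1, -0.3, 0.0]
opening: 0.222
grasp_force: 59.5
```

Emit:
move_arm --series '[[[0, 0, 0, 1, 0], [0, 0, 0, 2, 0], [0, 0, 0, 3, 0], [0, 0, 0, 4, 0], [0, 0, 0, 5, 0], [0, 0, 0, 6, 0], [0, 0, 0, 7, 0], [0, 0, 0, 7, 0], [0, 0, 0, 7, 0], [0, 0, 0, 7, 0]]]'

```text
time_s: 8.0
eef_pos: [0.5658, 0.1371, 0.1371]
eef_rot: [-0.0, 0.664, 0.748, -0.0]
wrist_force: [0.7, 0.1, -3.1]
opening: 0.224
grasp_force: 59.3
```

Emit:
move_arm --series '[[[0, 0, 0, 1, 0], [0, 0, 0, 2, 0], [0, 0, 0, 3, 0], [0, 0, 0, 4, 0], [0, 0, 0, 5, 0], [0, 0, 0, 6, 0], [0, 0, 0, 7, 0], [0, 0, 0, 8, 0], [0, 0, 0, 8, 0], [0, 0, 0, 8, 0]]]'

```text
time_s: 8.83
eef_pos: [0.5658, 0.1373, 0.1291]
eef_rot: [-0.0, 0.664, 0.748, 0.0]
wrist_force: [0.2, 0.4, -1.6]
opening: 0.225
grasp_force: 59.3
```

Emit:
move_arm --series '[[[0, 0, 0, 1, 0], [0, 0, 0, 2, 0], [0, 0, 0, 3, 0], [0, 0, 0, 4, 0], [0, 0, 0, 4, 0], [0, 0, 0, 5, 0], [0, 0, 0, 6, 0], [0, 0, 0, 7, 0], [0, 0, 0, 7, 0], [0, 0, 0, 7, 0]]]'

```text
time_s: 9.67
eef_pos: [0.5658, 0.1373, 0.1221]
eef_rot: [-0.0, 0.664, 0.748, 0.0]
wrist_force: [0.7, 3.0, -0.4]
opening: 0.221
grasp_force: 59.4
```

Emit:
move_arm --series '[[[0, 0, 0, 0.5, 0], [0, 0, 0, 1, 0], [0, 0, 0, 1.5, 0], [0, 0, 0, 2, 0], [0, 0, 0, 2, 0], [0, 0, 0, 2, 0], [0, 0, 0, 2, 0], [0, 0, 0, 2, 0], [0, 0, 0, 2, 0], [0, 0, 0, 2, 0]]]'

```text
time_s: 10.5
eef_pos: [0.5659, 0.1372, 0.1203]
eef_rot: [-0.0, 0.664, 0.748, 0.0]
wrist_force: [-0.2, 3.2, 0.9]
opening: 0.223
grasp_force: 59.5
```

Emit:
move_arm --series '[[[0.28, 0, 0, 0, 0], [0.32, 0, 0, 0, 0], [0.36, 0, 0, 0, 0], [0.4, 0, 0, 0, 0], [0.45, 0, 0, 0, 0], [0.5, 0, 0, 0, 0], [0.5, 0, 0, 0, 0], [0.5, 0, 0, 0, 0], [0.5, 0, 0, 0, 0], [0.5, 0, 0, 0, 0]]]'

```text
time_s: 11.33
eef_pos: [0.5659, 0.1371, 0.1203]
eef_rot: [0.0, 0.664, 0.748, 0.0]
wrist_force: [-0.4, 0.7, -0.2]
opening: 0.5
grasp_force: 0.0
```

Emit:
move_arm --series '[[[0.5, 0, 0, -5, 0], [0.5, 0, 0, -20, 0], [0.5, 0, 0, -40, 0], [0.5, 0, 0, -60, 0.1], [0.5, 0, 0, -70, 0.2], [0.2, 0, 0, -70, 0.32], [0, 0, 0, -70, 0.44], [0, 0, 0, -70, 0.56], [0, 0, 0, -70, 0.68], [0, 0, 0, -70, 0.8]]]'

```text
time_s: 12.17
eef_pos: [0.566, 0.1372, 0.1908]
eef_rot: [0.0, 0.904, 0.428, 0.0]
wrist_force: [-1.4, 0.0, -0.8]
opening: -0.001
grasp_force: 0.0
```

Run:
```python
from h import *
togo([.566,.1375,.16],np.radians(96.8))
im,d=camera("side");W=cloud("side",d)
X,Y,Z=np.moveaxis(W,-1,0)
i=im.astype(int);g=(i[...,1]>i[...,2]+40)&(i[...,1]>i[...,0]+40)&(abs(Y-.13)<.07)&(Z>.1)
P=W[g];print(len(P),np.percentile(P,[2,50,98],axis=0).round(4))
cv2.imwrite("pics/s4.png",cv2.resize(im[150:270,300:420],None,fx=5,fy=5))
```

```text
t 12.17 pos [0.566  0.1372 0.1908] F [-1.4  0.  -0.8] shift [ 0.3 -0.2 30.8] turn 0.765 tilt [0.0005 0.    ] yawy -0.687
79 [[0.5635 0.1018 0.1292]
 [0.572  0.1058 0.139 ]
 [0.5804 0.1324 0.1461]]
```

View pics/s4.png

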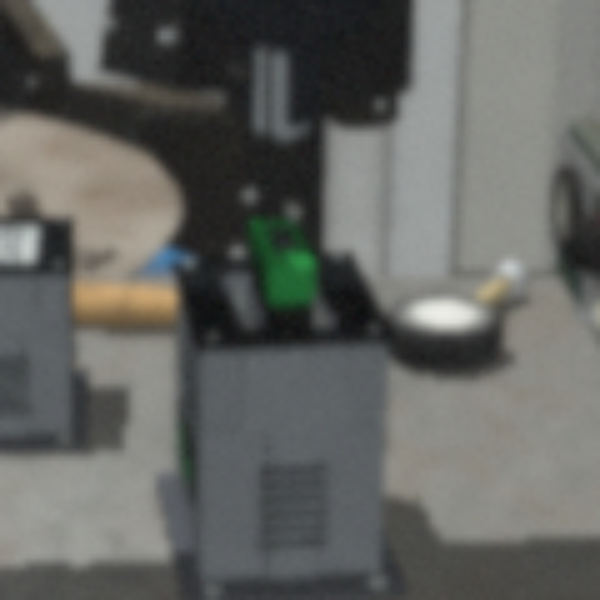

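The battery stands upright in the bay, its top at (285,255), z about 0.145. The shut fingers are above it. I'll finish the quarter turn and press.

Emit:
move_arm --series '[[[0, 0, 0, 0, 0.12], [0, 0, 0, 0, 0.24], [0, 0, 0, 0, 0.36], [0, 0, 0, 5, 0.48], [0, 0, 0, 15, 0.6], [0, 0, 0, 25, 0.72], [0, 0, 0, 33, 0.765], [0, 0, 0, 38, 0.765], [0, 0, 0, 40, 0.765], [0, 0, 0, 40, 0.765]]]'

```text
time_s: 13.05
eef_pos: [0.5657, 0.1372, 0.15]
eef_rot: [0.0, 0.998, 0.064, -0.0]
wrist_force: [0.7, -0.1, 0.5]
opening: -0.002
grasp_force: 0.0
```

Emit:
move_arm --series '[[[0, 0, 0, 2, 0], [0, 0, 0, 4, 0], [0, 0, 0, 6, 0], [0, 0, 0, 8, 0], [0, 0, 0, 10, 0], [0, 0, 0, 12, 0], [0, 0, 0, 14, 0], [0, 0, 0, 16, 0], [0, 0, 0, 18, 0], [0, 0, 0, 20, 0]]]'

```text
time_s: 13.88
eef_pos: [0.5658, 0.1372, 0.13]
eef_rot: [-0.0, 0.998, 0.062, -0.0]
wrist_force: [-0.5, -0.6, 0.3]
opening: 0.001
grasp_force: 0.2
```

Emit:
move_arm --series '[[[0, 0, 0, 2, 0], [0, 0, 0, 4, 0], [0, 0, 0, 6, 0], [0, 0, 0, 8, 0], [0, 0, 0, 10, 0], [0, 0, 0, 12, 0], [0, 0, 0, 14, 0], [0, 0, 0, 16, 0], [0, 0, 0, 18, 0], [0, 0, 0, 18, 0]]]'

```text
time_s: 14.72
eef_pos: [0.5656, 0.1371, 0.1118]
eef_rot: [0.0, 0.998, 0.062, -0.0]
wrist_force: [-0.6, 1.0, -0.1]
opening: -0.002
grasp_force: 0.0
```

Emit:
move_arm --series '[[[0, 0, 0, 1, 0], [0, 0, 0, 2, 0], [0, 0, 0, 3, 0], [0, 0, 0, 4, 0], [0, 0, 0, 5, 0], [0, 0, 0, 6, 0], [0, 0, 0, 7, 0], [0, 0, 0, 8, 0], [0, 0, 0, 9, 0], [0, 0, 0, 10, 0]]]'

```text
time_s: 15.55
eef_pos: [0.5661, 0.1375, 0.1041]
eef_rot: [-0.0, 0.998, 0.062, 0.0]
wrist_force: [-6.4, 0.9, 13.9]
opening: -0.0
grasp_force: 7.2
```

Emit:
move_arm --series '[[[0, 0, 0, 0.5, 0], [0, 0, 0, 1, 0], [0, 0, 0, 1.5, 0], [0, 0, 0, 2, 0], [0, 0, 0, 2.5, 0], [0, 0, 0, 3, 0], [0, 0, 0, 3, 0], [0, 0, 0, 3, 0], [0, 0, 0, 3, 0], [0, 0, 0, 3, 0]]]'

```text
time_s: 16.38
eef_pos: [0.5661, 0.1376, 0.1011]
eef_rot: [-0.0, 0.998, 0.063, 0.0]
wrist_force: [-6.4, 0.8, 14.5]
opening: 0.002
grasp_force: 7.0
```

Emit:
move_arm --series '[[[0, 0, 0, 0.5, 0], [0, 0, 0, 1, 0], [0, 0, 0, 1.5, 0], [0, 0, 0, 2, 0], [0, 0, 0, 2.5, 0], [0, 0, 0, 3, 0], [0, 0, 0, 3, 0], [0, 0, 0, 3, 0], [0, 0, 0, 3, 0], [0, 0, 0, 3, 0]]]'

```text
time_s: 17.22
eef_pos: [0.5661, 0.1376, 0.0982]
eef_rot: [-0.0, 0.998, 0.063, 0.0]
wrist_force: [-6.8, 1.2, 14.4]
opening: 0.0
grasp_force: 7.2
```

Emit:
move_arm --series '[[[0, 0, 0, 0.5, 0], [0, 0, 0, 1, 0], [0, 0, 0, 1.5, 0], [0, 0, 0, 2, 0], [0, 0, 0, 2, 0], [0, 0, 0, 2, 0], [0, 0, 0, 2, 0], [0, 0, 0, 2, 0], [0, 0, 0, 2, 0], [0, 0, 0, 2, 0]]]'

```text
time_s: 18.05
eef_pos: [0.5661, 0.1376, 0.0966]
eef_rot: [-0.0, 0.998, 0.063, 0.0]
wrist_force: [-8.0, 1.5, 17.9]
opening: -0.001
grasp_force: 8.6
```

Emit:
move_arm --series '[[[0, -0.2, 0, 0, 0], [0, -0.4, 0, 0, 0], [0, -0.4, 0, 0.5, 0], [0, -0.4, 0, 1, 0], [0, -0.4, 0, 1.5, 0], [0, -0.4, 0, 1.5, 0], [0, -0.4, 0, 1.5, 0], [0, -0.4, 0, 1.5, 0], [0, -0.4, 0, 1.5, 0], [0, -0.4, 0, 1.5, 0]]]'

```text
time_s: 18.88
eef_pos: [0.566, 0.1376, 0.0949]
eef_rot: [-0.0, 0.998, 0.062, 0.001]
wrist_force: [-6.7, 1.6, 15.7]
opening: 0.001
grasp_force: 7.9
```

Emit:
move_arm --series '[[[0, 0, 0, 0.5, 0], [0, 0, 0, 1, 0], [0, 0, 0, 1.5, 0], [0, 0, 0, 1.5, 0], [0, 0, 0, 1.5, 0], [0, 0, 0, 1.5, 0], [0, 0, 0, 1.5, 0], [0, 0, 0, 1.5, 0], [0, 0, 0, 1.5, 0], [0, 0, 0, 1.5, 0]]]'

```text
time_s: 19.72
eef_pos: [0.566, 0.1376, 0.0934]
eef_rot: [-0.0, 0.998, 0.062, 0.001]
wrist_force: [-5.9, 1.1, 14.4]
opening: 0.002
grasp_force: 7.6
```

Emit:
move_arm --series '[[[0, 0, 0, 0.5, 0], [0, 0, 0, 1, 0], [0, 0, 0, 1.5, 0], [0, 0, 0, 1.5, 0], [0, 0, 0, 1.5, 0], [0, 0, 0, 1.5, 0], [0, 0, 0, 1.5, 0], [0, 0, 0, 1.5, 0], [0, 0, 0, 1.5, 0], [0, 0, 0, 1.5, 0]]]'

```text
time_s: 20.55
eef_pos: [0.566, 0.1376, 0.0919]
eef_rot: [-0.0, 0.998, 0.063, 0.001]
wrist_force: [-5.3, 1.7, 15.7]
opening: -0.004
grasp_force: 7.8
```

Emit:
move_arm --series '[[[0, 0, 0, 0.3, 0], [0, 0, 0, 0.6, 0], [0, 0, 0, 0.9, 0], [0, 0, 0, 1, 0], [0, 0, 0, 1, 0], [0, 0, 0, 1, 0], [0, 0, 0, 1, 0], [0, 0, 0, 1, 0], [0, 0, 0, 1, 0], [0, 0, 0, 1, 0]]]'

```text
time_s: 21.38
eef_pos: [0.566, 0.1376, 0.091]
eef_rot: [-0.0, 0.998, 0.063, 0.001]
wrist_force: [-6.5, 0.4, 15.1]
opening: 0.001
grasp_force: 8.2
```

Emit:
move_arm --series '[[[0, 0, 0, 0.3, 0], [0, 0, 0, 0.6, 0], [0, 0, 0, 0.9, 0], [0, 0, 0, 1, 0], [0, 0, 0, 1, 0], [0, 0, 0, 1, 0], [0, 0, 0, 1, 0], [0, 0, 0, 1, 0], [0, 0, 0, 1, 0], [0, 0, 0, 1, 0]]]'

```text
time_s: 22.22
eef_pos: [0.566, 0.1376, 0.0898]
eef_rot: [-0.0, 0.998, 0.063, 0.001]
wrist_force: [-5.6, 0.6, 14.7]
opening: -0.002
grasp_force: 7.5
```

Emit:
move_arm --series '[[[0, 0, 0, 0.3, 0], [0, 0, 0, 0.6, 0], [0, 0, 0, 0.9, 0], [0, 0, 0, 1, 0], [0, 0, 0, 1, 0], [0, 0, 0, 1, 0], [0, 0, 0, 1, 0], [0, 0, 0, 1, 0], [0, 0, 0, 1, 0], [0, 0, 0, 1, 0]]]'

```text
time_s: 23.05
eef_pos: [0.566, 0.1376, 0.0891]
eef_rot: [-0.0, 0.998, 0.062, 0.001]
wrist_force: [-6.9, 1.4, 17.0]
opening: -0.003
grasp_force: 9.0
```

Emit:
move_arm --series '[[[0, 0, 0, 0.3, 0], [0, 0, 0, 0.6, 0], [0, 0, 0, 0.9, 0], [0, 0, 0, 1, 0], [0, 0, 0, 1, 0], [0, 0, 0, 1, 0], [0, 0, 0, 1, 0], [0, 0, 0, 1, 0], [0, 0, 0, 1, 0], [0, 0, 0, 1, 0]]]'

```text
time_s: 23.88
eef_pos: [0.566, 0.1376, 0.0891]
eef_rot: [-0.0, 0.998, 0.063, 0.001]
wrist_force: [-10.5, 0.5, 24.7]
opening: -0.001
grasp_force: 12.4
```

At 0.089 it stopped moving and the force jumped from 17 to 25 N, so that is the stop, 4 mm above nominal and within the shim range. I'll back off and see whether the latches hold it.

Emit:
move_arm --series '[[[0, 0, 0, 0, 0], [0, 0, 0, -1, 0], [0, 0, 0, -2, 0], [0, 0, 0, -3, 0], [0, 0, 0, -4, 0], [0, 0, 0, -5, 0], [0, 0, 0, -6, 0], [0, 0, 0, -7, 0], [0, 0, 0, -8, 0], [0, 0, 0, -8, 0]]]'

```text
time_s: 24.72
eef_pos: [0.5643, 0.1368, 0.0927]
eef_rot: [0.0, 0.998, 0.062, -0.001]
wrist_force: [-0.6, 0.6, -6.7]
opening: -0.004
grasp_force: 3.8
```

Emit:
move_arm --series '[[[0, 0, 0, -1, 0], [0, 0, 0, -2, 0], [0, 0, 0, -3, 0], [0, 0, 0, -4, 0], [0, 0, 0, -5, 0], [0, 0, 0, -6, 0], [0, 0, 0, -6, 0], [0, 0, 0, -6, 0], [0, 0, 0, -6, 0], [0, 0, 0, -6, 0]]]'

```text
time_s: 25.55
eef_pos: [0.5661, 0.1371, 0.1005]
eef_rot: [0.0, 0.998, 0.062, 0.001]
wrist_force: [-1.2, -1.3, 3.9]
opening: -0.0
grasp_force: 1.9
```

Emit:
move_arm --series '[[[0, 0, 0, -2, 0], [0, 0, 0, -5, 0], [0, 0, 0, -8, 0], [0, 0, 0, -12, 0], [0, 0, 0, -16, 0], [0, 0, 0, -20, 0], [0, 0, 0, -25, 0], [0, 0, 0, -30, 0], [0, 0, 0, -35, 0], [0, 0, 0, -40, 0]]]'

```text
time_s: 26.38
eef_pos: [0.5655, 0.1371, 0.1404]
eef_rot: [-0.0, 0.998, 0.062, 0.0]
wrist_force: [-0.4, 0.3, 0.0]
opening: 0.003
grasp_force: 0.0
```

Emit:
move_arm --series '[[[0, 0, 0, -20, 0], [0, 0, 0, -50, 0], [0, -20, 0, -80, 0], [0, -50, 0, -90, 0], [0, -90, 0, -90, 0], [0, -130, 0, -90, 0], [0, -160, 0, -90, 0], [0, -180, 0, -90, 0], [0, -180, 0, -90, 0], [0, -180, 0, -90, 0]]]'

```text
time_s: 27.22
eef_pos: [0.3868, 0.1147, 0.2305]
eef_rot: [0.0, 0.998, 0.062, 0.001]
wrist_force: [1.2, -0.6, 0.0]
opening: -0.003
grasp_force: 0.0
```

Run:
```python
from h import *
im,d=camera("side");a=im[190:260,310:400];W=cloud("side",d)
it,dt=camera("top");b=it[170:260,210:310];Wt=cloud("top",dt)
for n,w in(("side",W),("top",Wt)):
    c,s=np.cos(.119),np.sin(.119);x=w[...,0]-.566;y=w[...,1]-(.137 if n=="top" else .1345)
    u=c*x+s*y;v=-s*x+c*y
    print(n,[(lambda q:(len(q),*np.percentile(q,[0,50,100]).round(4)) if len(q) else None)(w[(abs(u-k)<.004)&(abs(v)<.025)][:,2]) for k in(-.03,-.014,-.007,0,.007,.014,.03)])
cv2.imwrite("pics/f.png",np.hstack([cv2.resize(a,(390,300)),cv2.resize(b,(390,300))]))
```

```text
side [(28, np.float64(0.117), np.float64(0.1189), np.float64(0.1207)), (33, np.float64(0.115), np.float64(0.117), np.float64(0.1182)), (31, np.float64(0.1157), np.float64(0.117), np.float64(0.1187)), (26, np.float64(0.1153), np.float64(0.1168), np.float64(0.1185)), (28, np.float64(0.1154), np.float64(0.1172), np.float64(0.1182)), (30, np.float64(0.1147), np.float64(0.1167), np.float64(0.118)), (30, np.float64(0.1171), np.float64(0.119), np.float64(0.1203))]
top [(77, np.float64(0.111), np.float64(0.1174), np.float64(0.1246)), (74, np.float64(0.109), np.float64(0.1152), np.float64(0.1214)), (71, np.float64(0.1095), np.float64(0.115), np.float64(0.1215)), (71, np.float64(0.0885), np.float64(0.1148), np.float64(0.1218)), (76, np.float64(0.0898), np.float64(0.1151), np.float64(0.123)), (73, np.float64(0.1104), np.float64(0.116), np.float64(0.1238)), (76, np.float64(0.1116), np.float64(0.1183), np.float64(0.1252))]
```

View pics/f.png

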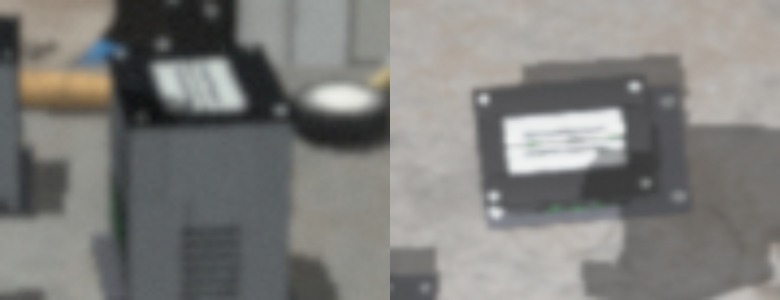

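Run:
```python
from h import *
D=np.stack([camera("top")[1] for _ in range(15)]);m=np.median(D,0)
w=cloud("top",m);c,s=np.cos(.119),np.sin(.119);x=w[...,0]-.566;y=w[...,1]-.137
u=c*x+s*y;v=-s*x+c*y;q=(abs(u)<.017)&(abs(v)<.033)
z=np.sort(w[q][:,2]);print(z[:14].round(4),np.median(z).round(4),w[(abs(u)>.024)&(abs(u)<.034)&(abs(v)<.03)][:,2].mean())
g=q&(w[...,2]<.105);print(np.c_[u[g],v[g],w[g][:,2]].round(4))
```

```text
[0.077  0.0778 0.0815 0.0896 0.0899 0.0899 0.0902 0.0902 0.0908 0.0909
 0.091  0.0912 0.0913 0.0913] 0.1156 0.11797145390598494
[[ 0.0052 -0.0309  0.077 ]
 [ 0.0034 -0.0081  0.0912]
 [ 0.0034 -0.0103  0.0899]
 [ 0.0031 -0.0127  0.0902]
 [ 0.0028 -0.0152  0.0913]
 [ 0.0026 -0.0175  0.0909]
 [ 0.0024 -0.0198  0.0908]
 [ 0.0021 -0.0222  0.0913]
 [ 0.0034  0.0158  0.0902]
 [ 0.003   0.0133  0.0916]
 [ 0.0029  0.011   0.091 ]
 [ 0.0025  0.0085  0.092 ]
 [ 0.0023  0.0061  0.0922]
 [ 0.0021  0.0038  0.092 ]
 [ 0.0021  0.0017  0.0899]
 [ 0.0038  0.0315  0.0778]
 [ 0.0022  0.0278  0.0896]
 [-0.0027 -0.0329  0.0815]]
```

Seen through the seam between the shut doors, the battery top sits level at 0.09 m. It would be near 0.106 m if the latches hadn't caught. The doors are flat and the arm is clear.

```bash
python3 -c "
from h import *
print(order.hand_in())"
```

```text
the job is handed in; nothing more can be done
None
```

The black battery is in the dock, pressed to the stop with at most 25 N read on the wrist, held down by the latches with both doors shut flat, and the job was handed in at about 28 s.

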